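Open the seawater valve with its hanging T-key

ROBOT

A 7-joint arm with a two-finger parallel gripper is mounted at the origin on the work surface. World frame = base frame: x ahead of the robot, y to its left, z up, the work surface at z = 0. Lengths are in m, angles in rad, forces in N, time in s.
With the tool pointing down it reaches from about 0.425 to 0.875 m from the base axis. Payload 4.7 kg.
Tool frame: the origin (TCP) lies midway between the tips of the shut fingers; the grasp point (between the pads) lies 19 mm behind it; x points along the fingers, y is the direction in which the jaws open and shut, and the axes are right-handed (so a half turn about x gives the same grasp; the last joint's range is limited). The gripper opens to 87 mm and grips with 3 to 60 N. Pads are 19 mm wide; open, the fingers measure 117 mm over their backs; the gripper's body (75 mm by 190 mm) begins 51 mm behind the grasp point.
Start: joints at [1.273, 0.321, -0.07, 1.45, 0.023, 1.371, -0.057], TCP at [0.199, -0.619, 0.223] pointing down, gripper open.
Joint ranges: [-2.86, 2.86], [-0.3, 2.09], [-1.38, 1.24], [0.06, 2.45], [-1.56, 4.7], [0.09, 2.05], [-2.69, 2.69]. Speed limits (rad/s): [2.57, 2.57, 3.14, 3.14, 3.14, 3.14, 3.14].

INTERFACE

Orientations are given as a rotation vector (axis times angle).
In Python, from bench import ctrl gives the robot as it stands. The module is installed in compiled form; this text tells all that it offers.
- The arm moves only by the tool servo_tool, never from a script. Its arguments are lists of equal length, an entry for each row: "dp": the shift along the tool's x, y, z in units of 25 mm (1.0 is 25 mm), a list of three; "yaw": the turn about the tool's x in units of 6 degrees (1.0 is 6 degrees). A call has exactly 5 rows; each row shifts and turns the commanded pose from where the row before left it, along the tool's axes as they then stand; what a row does not reach is not made up. A row lasts 1/10 s, in which the tool goes at most 50 mm and 8.59 degrees, less where a joint would pass 70% of its speed; a pose out of reach is approached as far as the arm can. A call is refused whole if a number of a shift passes 1 or a number of a turn 1, either way. A call with a gripper value outside its range is refused whole. "fingers" is the opening, from 0 (shut) to 1 (fully open), set as the call begins (left out, the last holds). The fingers move at their own pace and stop on an object; "grip_force" is the grip in N (left out, the last holds). Time passes only in rows, so rows that do not move let the fingers close, or fill a call up. It gives the time, the measured TCP pose, the force and the opening at its end, in the units of the state.
- ctrl.get_state(): the state, without advancing time (a new reading comes with each control period).
- ctrl.get_image(name): name is "scene" or "top" or "wrist"; returns (picture, depth): 384x512x3 uint8, red, green, blue; 384x512 float32, m along the optical axis (not along the pixel's ray), 0 where there is no reading.
- ctrl.camera_info(name): a dict with "fx", "fy", "cx", "cy" (pixels), "extrinsics" (4x4, takes a point from world to camera coordinates); the wrist camera has in their place "hand_eye" (4x4, takes a point from camera to tool coordinates, whose origin is the TCP and whose axes are the tool frame's). Camera axes: x right, y down, z forward; pixel columns grow to the right and rows downward; lengths in m; the calibration is good to about 2 mm. A picture is of the moment at which its call begins: read the wrist's pose just before it. camera_info takes no time and is no camera call.
- ctrl.close_job(): hands the job in, once; it reports no verdict.
Trained networks look in the newest picture that a camera, given by its name, has taken for a name from the list of things; names that differ only in an ending like _2 or _b are one class to them, and where a whole thing is asked for, a point or a joint stands for the part that bears it (a point fixed in the world has none). Each returns a list of dicts, best first, with "score" (0 to 1); they miss things now and then, are a little off and sometimes report something else, mostly with a low value. They report only what shows in the picture. A call takes as long as a camera call. They do not tell look-alikes from the thing itself.
- ctrl.search_frame(camera, label): "extent" ([left, top, right, bottom] in pixels, round what is visible of it).
- ctrl.cut_out(camera, label): "region" (384x512 bool, what is visible of it) and "extent" ([left, top, right, bottom] in pixels, round what is visible of it).
The state is a dict: "time": time; "joint_positions": joint angles; "qd": joint speeds; "joint_torque": joint torques, N m; "position": TCP position; "tool_rot": TCP orientation; "ft_force": force on the tool from outside, world axes, zero at the start; "torque": the same for the moment, N m; "grip_width": opening from 0.0 (shut) to 1.0 (fully open).
Only numpy, scipy, OpenCV 4.12 (cv2) and the standard library are available. Lean on these libraries where they do the work, as an engineer would, in place of code of your own. Each camera call takes 0.05 s, during which the arm holds its last target.

TASK

The T-handled valve key hangs by its crossbar on the two-hook stand. Lift it up and off the hooks, seat it fully home in the slot of the bench valve's square cap, and turn it anticlockwise (seen from above) until the valve is against its stop. Leave the key standing upright in the slot with the valve open, and do not disturb the loose parts lying around.

Things in the scene. Friction and masses are not known exactly. Their poses are not given: they have to be found in the camera images.
- key_mid (a point): Bare steel T-handled valve key, 0.5 kg, 122 mm tall, hanging upright; point on its axis, half-way up. z points up, y along the crossbar and the blade. Its foot is a flat drive blade 44 mm long (y), 9 mm thick (x), 20 mm high; above it a shoulder disc 52 mm across, 8 mm thick, its underside 41 mm below this point; then a shank 18 mm across. Half a turn about z changes nothing.
- key_bar (a point): Centre of the key's crossbar, 54 mm above key_mid: a square bar 130 mm long (along y), 14 x 14 mm in section, on top of the shank. Its underside rests on the two hooks of the stand, 45 mm either side of the shank. Same axes as key_mid.
- stand: Fixed key stand: base plate 150 x 150 x 12 mm, two hooks of 10 mm rod at y = +45 and -45 mm. Origin on the bench below the hung crossbar, whose underside is 145 mm above the bench. x points from the hooks' upturned ends (24 mm in front of the origin, tops 166 mm above the bench, the highest part) back to the posts, 85 mm behind it. Open from above and in front between the hooks.
- slot (a point): Middle of the top face of the valve's turning steel cap, 64 x 64 mm square, 64 mm above the bench, on a round brass bonnet with pipe stubs. The slot in it is 51 mm long (along y), 14 mm wide (x), 24 mm deep. The key's blade enters either way round until the shoulder lies flat on the cap (key_mid 41 mm above this point). z up; axes turn with the cap.
- spindle (a joint): Angle of the valve cap in rad; grows as it turns anticlockwise seen from above. 0 is closed, 1.1 the end stop (fully open). Starts between 0 and 0.3, stays where it is left, takes about 0.12 N m to turn. The blade has about 0.1 rad of play in the slot either way.
- puck: Bystander: black rubber bumper puck 64 mm across, 30 mm high, lying on the bench; origin at the centre of its underside.
- clamp_ring: Bystander: green anodized clamp ring, 84 mm across, 16 mm high, lying flat; origin at the centre of its underside.
- impeller: Bystander: frosted acrylic pump impeller, 84 mm disc with six vanes and a hub, 31 mm high, lying flat; origin at the centre of its underside.
- eye_bolt: Bystander: stainless eye bolt lying flat, eye 52 mm across, shank 55 mm long along its x axis; origin at the bench below the centre of the eye.
Not all that is in view belongs to the job. There is more than one size of the stand; the one meant has the size given above.

How it is judged:
By the outcome, as a careful person would: the job done as asked, in the order asked, and still so for the second after the job is handed in, with the robot touching nothing.
It also fails if it takes over 50 s, if anything falls off the work surface, if the arm or the gripper's body presses on something with over 40 N, if the wrist force passes 120 N, or if a joint passes its speed limit or range.

## Working session

There is one attempt and no reset: what is moved stays moved. The work goes in short steps, Python scripts to look and compute and a tool call to move; the robot and the scene stay as the last step left them, time stands still between calls to the robot, and variables do not carry over. Pictures are saved under pics/ and viewed, and the job is handed in when it is done.

Besides the shell and the picture viewer there is one more tool, called after "Request:" as name([rows], argument=value, ...), one row to a line, values as JSON. servo_tool: Moves the arm, as the interface text tells. Its arguments: {"type":"object","properties":{"dp":{"type":"array","items":{"type":"array","items":{"type":"number"}}},"yaw":{"type":"array","items":{"type":"number"}},"fingers":{"type":"number"},"grip_force":{"type":"number"}},"required":["dp","yaw"]}

```bash
mkdir -p pics
cat > h.py <<'E'
import numpy as np, cv2
from scipy.spatial.transform import Rotation as R
from bench import ctrl
def save(n,im): cv2.imwrite('pics/'+n+'.png',cv2.cvtColor(im,cv2.COLOR_RGB2BGR))
def Tw(cam,s=None):
    c=ctrl.camera_info(cam)
    if cam!='wrist': return np.linalg.inv(np.array(c['extrinsics']))
    T=np.eye(4);T[:3,:3]=R.from_rotvec(s['tool_rot']).as_matrix();T[:3,3]=s['position']
    return T@np.array(c['hand_eye'])
def cloud(cam,d,s=None):
    c=ctrl.camera_info(cam);v,u=np.mgrid[0:d.shape[0],0:d.shape[1]]
    p=np.stack([(u-c['cx'])/c['fx']*d,(v-c['cy'])/c['fy']*d,d],-1)
    T=Tw(cam,s);p=p@T[:3,:3].T+T[:3,3];p[d<=0]=np.nan
    return p
E
python3 - <<'E'
from h import *
s=ctrl.get_state();print({k:np.round(v,3) for k,v in s.items()})
for c in ['scene','top','wrist']:
    im,d=ctrl.get_image(c);save(c+'0',im);np.save('pics/d_'+c,d)
    print(c,Tw(c,s).round(3).tolist(),ctrl.camera_info(c)['fx'])
    for l in ['key_mid','stand','slot']:
        for r in ctrl.search_frame(c,l)[:4]: print(c,l,round(r['score'],2),np.round(r['extent']))
E
```

```text
{'time': np.float64(0.0), 'joint_positions': array([ 1.273,  0.322, -0.07 ,  1.452,  0.023,  1.371, -0.057]), 'qd': array([ 0.001, -0.   ,  0.001, -0.001, -0.001, -0.002, -0.   ]), 'joint_torque': array([-0.0000e+00, -4.9129e+01, -4.0400e-01, -3.1253e+01, -6.4000e-02,
        4.4000e-02,  0.0000e+00]), 'position': array([ 0.199, -0.618,  0.221]), 'tool_rot': array([ 2.054,  0.325, -2.054]), 'ft_force': array([-0.085, -0.285, -0.232]), 'torque': array([-0.007,  0.046,  0.004]), 'grip_width': np.float64(1.001)}
scene [[-0.434, 0.772, -0.464, 1.115], [0.901, 0.375, -0.218, 0.264], [0.006, -0.513, -0.859, 1.221], [0.0, 0.0, 0.0, 1.0]] 399.56032981596394
scene key_mid 0.7 [188. 158. 220. 197.]
scene key_mid 0.55 [281. 231. 308. 262.]
scene stand 0.86 [209. 130. 250. 181.]
scene stand 0.83 [164. 229. 212. 285.]
scene stand 0.76 [170. 164. 229. 228.]
scene slot 0.77 [280. 229. 309. 262.]
scene slot 0.69 [231. 237. 253. 259.]
top [[-0.016, -0.998, 0.053, 0.486], [-1.0, 0.016, 0.0, 0.02], [-0.001, -0.053, -0.999, 1.143], [0.0, 0.0, 0.0, 1.0]] 387.1125089211678
top key_mid 0.57 [310. 184. 363. 207.]
top stand 0.92 [294. 159. 366. 221.]
top stand 0.85 [308. 236. 359. 286.]
top stand 0.83 [282.  92. 328. 145.]
top slot 0.73 [189. 166. 218. 195.]
wrist [[0.307, -0.908, -0.284, 0.278], [-0.952, -0.293, -0.091, -0.592], [-0.001, 0.298, -0.955, 0.385], [0.0, 0.0, 0.0, 1.0]] 320.38630873257506
```

View pics/scene0.png

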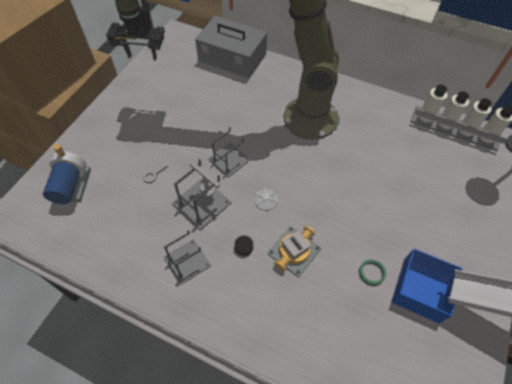

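View pics/top0.png

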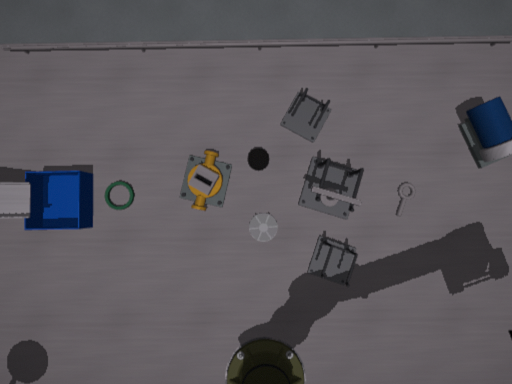

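View pics/wrist0.png

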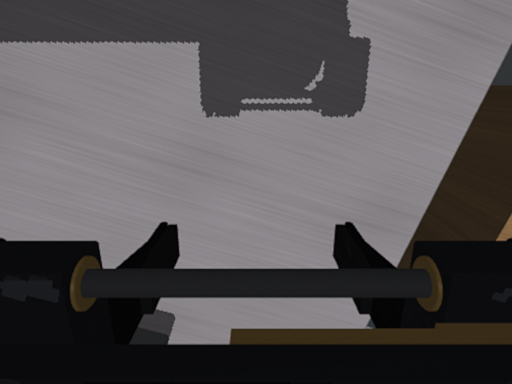

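The top view shows three stands. The large one at about (331,190) carries the key, and the small empty ones are at (333,261) and (306,118). The valve is at (204,181). Possible confusions in the scene view: stands at (200,195), (229,155) and (188,257). I'll measure from the top and scene depth and check the choice in crops.

Run:
```python
from h import *
im={c:cv2.cvtColor(cv2.imread(f'pics/{c}0.png'),cv2.COLOR_BGR2RGB) for c in ['top','scene']}
a=cv2.resize(im['top'][150:230,285:375],None,fx=4,fy=4,interpolation=3)
b=cv2.resize(im['top'][140:220,165:255],None,fx=4,fy=4,interpolation=3)
save('crop',np.hstack([a,b]))
a=cv2.resize(im['scene'][150:230,160:250],None,fx=4,fy=4,interpolation=3)
b=cv2.resize(im['scene'][215:295,250:340],None,fx=4,fy=4,interpolation=3)
save('crop2',np.hstack([a,b]))
for c in ['top','scene']:
    P=cloud(c,np.load(f'pics/d_{c}.npy')).reshape(-1,3)
    for n,lo,hi,z0,z1 in [('bar',(.4,-.4),(.65,-.1),.148,.175),('cap',(.4,0),(.65,.25),.055,.072)]:
        m=(P[:,:2]>lo).all(1)&(P[:,:2]<hi).all(1)&(P[:,2]>z0)&(P[:,2]<z1);Q=P[m]
        if len(Q)<5: print(c,n,len(Q));continue
        r=cv2.minAreaRect((Q[:,:2]*1000).astype(np.float32))
        print(c,n,len(Q),Q.mean(0).round(3),np.median(Q,0).round(3),r)
```

```text
top bar 334 [ 0.513 -0.186  0.158] [ 0.513 -0.187  0.158] ((507.8161926269531, -186.31143188476562), (126.7519302368164, 61.52213668823242), 89.26600646972656)
top cap 445 [0.57  0.165 0.063] [0.57  0.165 0.063] ((570.052734375, 165.14059448242188), (64.1678237915039, 63.81082534790039), 59.74761962890625)
scene bar 222 [ 0.52  -0.184  0.157] [ 0.52  -0.183  0.157] ((535.804443359375, -194.51736450195312), (130.0761260986328, 98.99038696289062), 65.71126556396484)
scene cap 348 [0.576 0.165 0.063] [0.575 0.165 0.063] ((574.3707885742188, 164.05459594726562), (65.37088012695312, 66.98900604248047), 59.36835861206055)
```

View pics/crop.png

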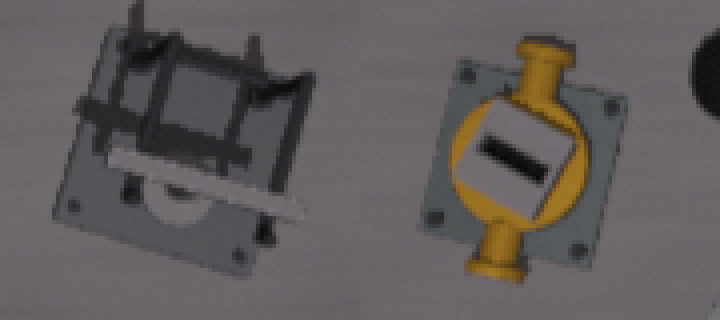

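View pics/crop2.png

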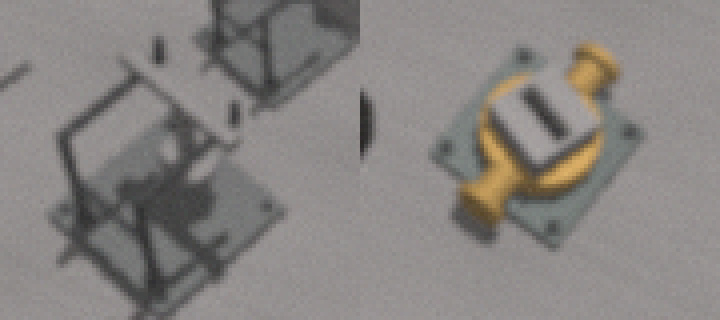

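Run:
```python
from h import *
s=ctrl.get_state();M=R.from_rotvec(s['tool_rot']).as_matrix();print(M.round(3)); print('az tool y',np.degrees(np.arctan2(M[1,1],M[0,1])))
im=cv2.cvtColor(cv2.imread('pics/top0.png'),cv2.COLOR_BGR2RGB)
P=cloud('top',np.load('pics/d_top.npy'));g=im.max(2)
z=P[...,2]
m=(z>.15)&(z<.17)&(g>110);m[:,:285]=0;m[:,375:]=0;m[:150]=0;m[230:]=0
Q=P[m];print(m.sum(),Q.mean(0),cv2.minAreaRect((Q[:,:2]*1000).astype(np.float32)))
l=cv2.fitLine((Q[:,:2]).astype(np.float32),cv2.DIST_L2,0,.01,.01).ravel();print('bar ang',np.degrees(np.arctan2(l[1],l[0])))
k=np.zeros(g.shape,bool);k[165:196,190:220]=1
# slot: dark neutral px in middle of cap
k&=(g<75); 
n,lab,st,ce=cv2.connectedComponentsWithStats(k.astype(np.uint8));print(st,ce)
for i in range(1,n):
    if st[i,4]>15:
        v,u=np.nonzero(lab==i);c=ctrl.camera_info('top');T=Tw('top')
        r=np.stack([(u-c['cx'])/c['fx'],(v-c['cy'])/c['fy'],np.ones(len(u))],-1)@T[:3,:3].T
        p=T[:3,3]+r*((.064-T[2,3])/r[:,2:])
        l=cv2.fitLine(p[:,:2].astype(np.float32),cv2.DIST_L2,0,.01,.01).ravel();print(i,p.mean(0),np.degrees(np.arctan2(l[1],l[0])),cv2.minAreaRect((p[:,:2]*1000).astype(np.float32)))
```

```text
[[ 0.     0.307 -0.952]
 [-0.    -0.952 -0.307]
 [-1.     0.    -0.   ]]
az tool y -72.13386005809693
189 [ 0.51708266 -0.18540194  0.15837363] ((515.8502807617188, -186.75665283203125), (127.86943817138672, 12.303033828735352), 72.49939727783203)
bar ang 72.29034
[[     0      0    512    384 196501]
 [   195    165      1      1      1]
 [   214    165      6      6     11]
 [   195    174     17     12     92]
 [   218    177      1      1      1]
 [   214    183      1      1      1]
 [   213    185      1      1      1]] [[255.5276309  191.5073104 ]
 [195.         165.        ]
 [217.09090909 166.90909091]
 [203.05434783 179.43478261]
 [218.         177.        ]
 [214.         183.        ]
 [213.         185.        ]]
3 [0.5703911  0.16443919 0.064     ] 59.52733 ((570.6043090820312, 164.9965057373047), (50.45549774169922, 14.103631973266602), 60.041446685791016)
```

```bash
cat >> h.py <<'E'
def plan(target,az,maxstep=.9,n=None,start=None):
    s=ctrl.get_state();p=np.array(s['position']) ;M=R.from_rotvec(s['tool_rot']).as_matrix()
    a=np.degrees(np.arctan2(M[1,1],M[0,1]));da=(az-a+180)%360-180
    d=np.array(target)-p
    if n is None: n=5*int(np.ceil(max(np.abs(d).max()/.025/maxstep,abs(da)/6/maxstep,np.linalg.norm(d)/.030,1)/5))
    yaw=round(-da/6/n,2); rows=[]
    Mx=R.from_euler('z',a,degrees=True).as_matrix()@np.array([[0,1,0],[0,0,-1],[-1,0,0.]])
    for i in range(n):
        k=Mx.T@((np.array(target)-p)/(n-i))/.025
        k=np.round(k,2);rows.append(k.tolist());p=p+Mx@k*.025
        Mx=Mx@R.from_euler('x',yaw*6,degrees=True).as_matrix()
    print('now',s['position'].round(4),'az',round(a,2),'t',round(s['time'],2),'F',s['ft_force'].round(1),'w',round(float(s['grip_width']),3))
    for i in range(0,n,5): print(rows[i:i+5],'yaw',yaw)
E
python3 -c "
from h import *
plan([.516,-.1865,.27],-17.6)"
```

```text
now [ 0.1994 -0.6187  0.2226] az -72.13 t 0.6 F [ 0.1 -0.3 -0.3] w 1.004
[[-0.09, -0.63, -0.87], [-0.1, -0.59, -0.9], [-0.09, -0.54, -0.92], [-0.1, -0.5, -0.95], [-0.09, -0.45, -0.97]] yaw -0.45
[[-0.1, -0.41, -0.99], [-0.09, -0.36, -1.01], [-0.1, -0.31, -1.02], [-0.09, -0.27, -1.04], [-0.1, -0.22, -1.05]] yaw -0.45
[[-0.09, -0.17, -1.06], [-0.1, -0.12, -1.06], [-0.09, -0.06, -1.07], [-0.1, -0.01, -1.07], [-0.09, 0.04, -1.07]] yaw -0.45
[[-0.1, 0.08, -1.07], [-0.09, 0.14, -1.06], [-0.1, 0.18, -1.06], [-0.09, 0.24, -1.05], [-0.1, 0.28, -1.03]] yaw -0.45
```

Request:
servo_tool([
  [-0.1,-0.63,-0.87],
  [-0.1,-0.59,-0.9],
  [-0.1,-0.54,-0.92],
  [-0.1,-0.5,-0.95],
  [-0.1,-0.45,-0.97],
], yaw=[-0.45,-0.45,-0.45,-0.45,-0.45], fingers=1)

```text
time: 1.1
position: [0.2796, -0.5094, 0.2353]
tool_rot: [1.91, 0.539, -1.91]
ft_force: [-0.6, -0.4, -0.4]
grip_width: 1.001
```

Request:
servo_tool([
  [-0.1,-0.4,-0.95],
  [-0.1,-0.35,-0.95],
  [-0.1,-0.3,-0.95],
  [-0.1,-0.25,-0.95],
  [-0.1,-0.2,-0.95],
], yaw=[-0.45,-0.45,-0.45,-0.45,-0.45])

```text
time: 1.6
position: [0.3528, -0.4078, 0.2478]
tool_rot: [1.759, 0.73, -1.759]
ft_force: [0.1, -0.5, -0.1]
grip_width: 1.001
```

Request:
servo_tool([
  [-0.1,-0.17,-0.95],
  [-0.1,-0.12,-0.95],
  [-0.1,-0.06,-0.95],
  [-0.1,0,-0.95],
  [-0.1,0.04,-0.95],
], yaw=[-0.45,-0.45,-0.45,-0.45,-0.45])

```text
time: 2.1
position: [0.4231, -0.3113, 0.2603]
tool_rot: [1.6, 0.898, -1.6]
ft_force: [-0.2, 0.5, -0.4]
grip_width: 1.001
```

```bash
python3 -c "
from h import *
plan([.516,-.1865,.27],-17.6)"
```

```text
now [ 0.4231 -0.3113  0.2603] az -31.41 t 2.1 F [-0.2  0.5 -0.4] w 1.001
[[-0.04, 0.06, -0.62], [-0.04, 0.07, -0.62], [-0.04, 0.09, -0.62], [-0.04, 0.1, -0.61], [-0.04, 0.12, -0.61]] yaw -0.23
[[-0.04, 0.13, -0.61], [-0.04, 0.14, -0.6], [-0.04, 0.16, -0.6], [-0.03, 0.18, -0.6], [-0.04, 0.19, -0.6]] yaw -0.23
```

Request:
servo_tool([
  [-0.04,0.06,-0.62],
  [-0.04,0.07,-0.62],
  [-0.04,0.09,-0.62],
  [-0.04,0.1,-0.61],
  [-0.04,0.12,-0.61],
], yaw=[-0.23,-0.23,-0.23,-0.23,-0.23])

```text
time: 2.6
position: [0.4693, -0.2501, 0.265]
tool_rot: [1.519, 0.974, -1.519]
ft_force: [0.7, -0.0, -0.0]
grip_width: 0.999
```

Request:
servo_tool([
  [-0.04,0.13,-0.61],
  [-0.04,0.14,-0.6],
  [-0.04,0.16,-0.6],
  [-0.04,0.18,-0.6],
  [-0.04,0.19,-0.6],
], yaw=[-0.23,-0.23,-0.23,-0.23,-0.23])

```text
time: 3.1
position: [0.5162, -0.1874, 0.2701]
tool_rot: [1.433, 1.047, -1.433]
ft_force: [-0.3, -0.2, -0.3]
grip_width: 1.001
```

Run:
```python
from h import *
s=ctrl.get_state();im,d=ctrl.get_image('wrist');save('wrist1',im)
np.savez('pics/w1',im=im,d=d,p=s['position'],r=s['tool_rot'])
P=cloud('wrist',d,s);z=P[...,2]
m=(z>.152)&(z<.167)&(im.max(2)>100)&(np.hypot(P[...,0]-.516,P[...,1]+.1865)<.08)
Q=P[m];print(m.sum(),Q.mean(0),cv2.minAreaRect((Q[:,:2]*1000).astype(np.float32)))
plan([.516,-.1865,.27],-17.6)
```

```text
693 [ 0.5041823  -0.2251234   0.16019597] ((500.692138671875, -203.1121826171875), (87.7088623046875, 34.359012603759766), 72.67501831054688)
now [ 0.5179 -0.1841  0.2703] az -17.45 t 3.15 F [1.9 2.2 0.4] w 0.999
[[0.0, -0.01, 0.02], [0.0, -0.01, 0.02], [0.0, -0.01, 0.02], [0.01, -0.01, 0.03], [0.0, -0.01, 0.02]] yaw 0.01
```

View pics/wrist1.png

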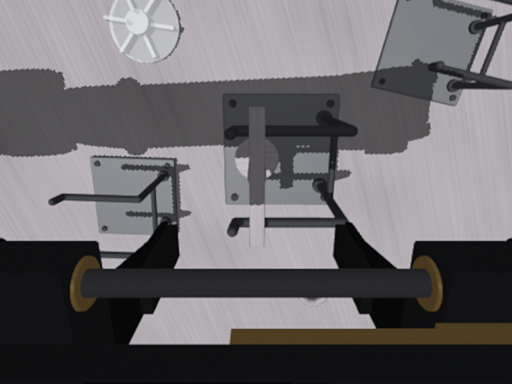

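The wrist view shows the key's bar at columns 249–266 and rows 107–246 on the big stand, with its shoulder disc visible at (257,158). The bar is aligned with the tool and the fingers sit either side of it.

Run:
```python
from h import *
f=np.load('pics/w1.npz');im,d=f['im'],f['d'];s=dict(position=f['p'],tool_rot=f['r'])
P=cloud('wrist',d,s);z=P[...,2]
m=np.zeros(z.shape,bool);m[100:255,240:275]=1;m&=(z>.150)&(z<.175)
# drop hooks: darker
m&=im.max(2)>60
Q=P[m];print(m.sum(),Q.mean(0),np.median(Q[:,2]),cv2.minAreaRect((Q[:,:2]*1000).astype(np.float32)))
l=cv2.fitLine((Q[:,:2]).astype(np.float32),cv2.DIST_L2,0,.01,.01).ravel();print('bar ang',np.degrees(np.arctan2(l[1],l[0])))
plan([.516,-.1865,.27],-17.6)
```

```text
2200 [ 0.51898945 -0.18158481  0.16005823] 0.16006680635228046 ((517.5015258789062, -186.33323669433594), (129.73818969726562, 13.94572925567627), 72.468505859375)
bar ang 72.209656
now [ 0.5179 -0.1841  0.2703] az -17.45 t 3.15 F [1.9 2.2 0.4] w 0.999
[[0.0, -0.01, 0.02], [0.0, -0.01, 0.02], [0.0, -0.01, 0.02], [0.01, -0.01, 0.03], [0.0, -0.01, 0.02]] yaw 0.01
```

```bash
python3 -c "
from h import *
plan([.517,-.1864,.147],-17.6,n=10)"
```

```text
now [ 0.5179 -0.1841  0.2703] az -17.45 t 3.15 F [1.9 2.2 0.4] w 0.999
[[0.49, -0.0, 0.01], [0.49, -0.0, 0.01], [0.49, -0.0, 0.01], [0.49, -0.0, 0.01], [0.5, -0.0, 0.01]] yaw 0.0
[[0.49, -0.0, 0.01], [0.5, -0.0, 0.01], [0.49, -0.0, 0.01], [0.5, -0.0, 0.01], [0.49, -0.01, 0.01]] yaw 0.0
```

Request:
servo_tool([
  [0.5,0,0],
  [0.5,0,0],
  [0.5,0,0],
  [0.4,0,0],
  [0,0,0],
], yaw=[0,0,0,0,0], fingers=0.6)

```text
time: 3.65
position: [0.5139, -0.1886, 0.2202]
tool_rot: [1.434, 1.048, -1.438]
ft_force: [0.1, -0.3, 0.4]
grip_width: 0.651
```

```bash
python3 -c "
from h import *
plan([.517,-.1864,.147],-17.6,n=5)"
```

```text
now [ 0.5139 -0.1886  0.2202] az -17.89 t 3.65 F [ 0.1 -0.3  0.4] w 0.651
[[0.59, 0.02, -0.02], [0.58, 0.02, -0.03], [0.59, 0.02, -0.02], [0.58, 0.02, -0.03], [0.59, 0.01, -0.02]] yaw -0.01
```

Request:
servo_tool([
  [0.6,0,0],
  [0.6,0,0],
  [0.5,0,0],
  [0.3,0,0],
  [0,0,0],
], yaw=[0,0,0,0,0])

```text
time: 4.15
position: [0.5146, -0.188, 0.1709]
tool_rot: [1.434, 1.048, -1.436]
ft_force: [-0.1, -0.3, -0.5]
grip_width: 0.598
```

Request:
servo_tool([
  [0,0,0],
  [0,0,0],
  [0,0,0],
  [0,0,0],
  [0,0,0],
], yaw=[0,0,0,0,0])

```text
time: 4.65
position: [0.5156, -0.1885, 0.1728]
tool_rot: [1.435, 1.045, -1.434]
ft_force: [-0.3, -0.0, -0.6]
grip_width: 0.604
```

```bash
python3 -c "
from h import *
plan([.517,-.1864,.147],-17.6,n=5)"
```

```text
now [ 0.5156 -0.1885  0.1728] az -17.84 t 4.65 F [-0.3 -0.  -0.6] w 0.604
[[0.21, 0.01, -0.02], [0.21, 0.0, -0.02], [0.2, 0.01, -0.02], [0.21, 0.0, -0.02], [0.2, 0.01, -0.02]] yaw -0.01
```

Settled. I'll take the final descent, then let the arm settle and close the fingers.

Request:
servo_tool([
  [0.3,0.02,-0.04],
  [0.3,0.02,-0.04],
  [0.3,0.01,-0.02],
  [0.12,0,0],
  [0,0,0],
], yaw=[-0.03,0,0,0,0])

```text
time: 5.15
position: [0.5169, -0.1862, 0.1461]
tool_rot: [1.432, 1.049, -1.433]
ft_force: [1.0, -0.5, -0.7]
grip_width: 0.602
```

Request:
servo_tool([
  [0,0,0],
  [0,0,0],
  [0,0,0],
  [0,0,0],
  [0,0,0],
], yaw=[0,0,0,0,0])

```text
time: 5.65
position: [0.5175, -0.1864, 0.1472]
tool_rot: [1.432, 1.047, -1.432]
ft_force: [0.9, 0.5, -0.2]
grip_width: 0.598
```

Run:
```python
from h import *
s=ctrl.get_state();im,d=ctrl.get_image('wrist');save('wrist2',im)
plan([.517,-.1864,.147],-17.6,n=5)
```

```text
now [ 0.5174 -0.1864  0.1471] az -17.66 t 5.7 F [-0.6  0.3 -0.6] w 0.598
[[0.0, -0.0, 0.0], [0.0, -0.0, 0.0], [0.0, -0.01, 0.0], [0.0, -0.0, 0.0], [0.01, -0.01, 0.0]] yaw -0.0
```

View pics/wrist2.png

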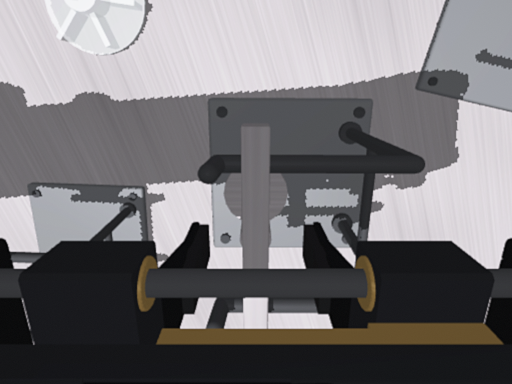

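The bar (columns 243–270) sits between the fingertips at (202,230) and (310,230). I'll close on it.

Request:
servo_tool([
  [0,0,0],
  [0,0,0],
  [0,0,0],
  [0,0,0],
  [0,0,0],
], yaw=[0,0,0,0,0], fingers=0, grip_force=50)

```text
time: 6.2
position: [0.5174, -0.1864, 0.147]
tool_rot: [1.432, 1.047, -1.433]
ft_force: [0.0, -0.4, 0.7]
grip_width: 0.23
```

Request:
servo_tool([
  [0,0,0],
  [0,0,0],
  [0,0,0],
  [0,0,0],
  [0,0,0],
], yaw=[0,0,0,0,0])

```text
time: 6.7
position: [0.5174, -0.1864, 0.1471]
tool_rot: [1.432, 1.047, -1.433]
ft_force: [-0.2, -0.0, 0.3]
grip_width: 0.152
```

Opening 0.15 × 87 mm ≈ 13–14 mm, so the fingers are on the bar and not the 18 mm shank. I'll lift.

Request:
servo_tool([
  [-0.1,0,0],
  [-0.3,0,0],
  [-0.5,0,0],
  [-0.5,0,0],
  [-0.5,0,0],
], yaw=[0,0,0,0,0])

```text
time: 7.2
position: [0.5177, -0.1864, 0.1961]
tool_rot: [1.433, 1.046, -1.432]
ft_force: [0.5, 0.6, -4.6]
grip_width: 0.154
```

Request:
servo_tool([
  [-0.6,0,0],
  [-0.6,0,0],
  [-0.5,0,0],
  [-0.3,0,0],
  [-0.1,0,0],
], yaw=[0,0,0,0,0])

```text
time: 7.7
position: [0.5179, -0.1865, 0.2483]
tool_rot: [1.433, 1.046, -1.432]
ft_force: [-0.6, 1.1, -5.1]
grip_width: 0.151
```

Run:
```python
from h import *
s=ctrl.get_state();im,d=ctrl.get_image('wrist');save('wrist3',im)
a,d=ctrl.get_image('scene');save('scene3',cv2.resize(a[120:300,140:340],None,fx=3,fy=3))
plan([.5704,.165,.247],-30.3)
```

```text
now [ 0.5174 -0.1864  0.2471] az -17.66 t 7.8 F [-0.3 -0.6 -4.2] w 0.153
[[0.0, -0.11, -0.7], [0.0, -0.12, -0.7], [0.0, -0.13, -0.7], [0.0, -0.14, -0.7], [0.0, -0.14, -0.7]] yaw 0.11
[[0.0, -0.15, -0.69], [0.0, -0.16, -0.69], [0.0, -0.17, -0.69], [0.0, -0.18, -0.69], [0.0, -0.18, -0.69]] yaw 0.11
[[0.0, -0.19, -0.68], [0.0, -0.2, -0.68], [0.0, -0.21, -0.68], [0.0, -0.22, -0.68], [0.0, -0.22, -0.67]] yaw 0.11
[[0.0, -0.23, -0.67], [0.0, -0.24, -0.67], [0.0, -0.25, -0.67], [0.0, -0.25, -0.66], [0.01, -0.26, -0.67]] yaw 0.11
```

View pics/wrist3.png

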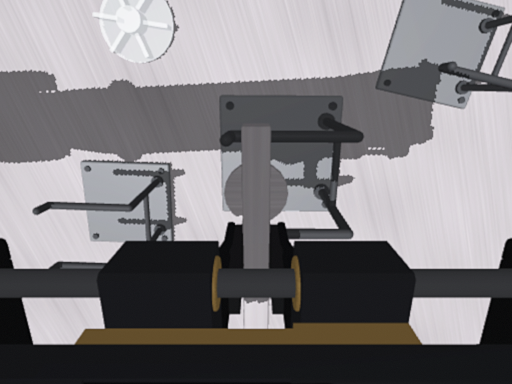

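View pics/scene3.png

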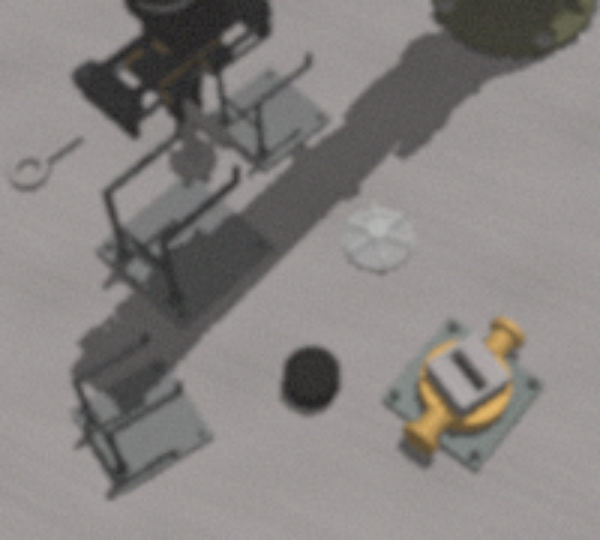

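The key is held upright at the shank centre with the hooks clear. The blade bottom is at about 0.137 m and has to pass over the 166 mm hook tips, so I'll raise another 50 mm before going sideways.

Request:
servo_tool([
  [-0.4,0,0],
  [-0.6,0,0],
  [-0.6,0,0],
  [-0.4,0,0],
  [-0.1,0,0],
], yaw=[0,0,0,0,0])

```text
time: 8.3
position: [0.5184, -0.1866, 0.3019]
tool_rot: [1.433, 1.044, -1.43]
ft_force: [-0.3, -0.3, -5.0]
grip_width: 0.153
```

Request:
servo_tool([
  [0,-0.08,-0.4],
  [0,-0.12,-0.7],
  [0,-0.13,-0.7],
  [0,-0.14,-0.7],
  [0,-0.14,-0.7],
], yaw=[0.1,0.1,0.1,0.1,0.1])

```text
time: 8.8
position: [0.5286, -0.1039, 0.2987]
tool_rot: [1.469, 1.018, -1.471]
ft_force: [-0.1, 0.3, -4.7]
grip_width: 0.154
```

Request:
servo_tool([
  [0,-0.15,-0.7],
  [0,-0.16,-0.7],
  [0,-0.17,-0.7],
  [0,-0.18,-0.7],
  [0,-0.18,-0.7],
], yaw=[0.1,0.1,0.1,0.1,0.1])

```text
time: 9.3
position: [0.5415, -0.015, 0.2987]
tool_rot: [1.506, 0.986, -1.508]
ft_force: [-0.2, -0.6, -4.4]
grip_width: 0.154
```

Request:
servo_tool([
  [0,-0.2,-0.7],
  [0,-0.2,-0.7],
  [0,-0.2,-0.7],
  [0,-0.2,-0.7],
  [0,-0.15,-0.5],
], yaw=[0.1,0.1,0.1,0.1,0.1])

```text
time: 9.8
position: [0.5543, 0.0708, 0.2988]
tool_rot: [1.542, 0.955, -1.543]
ft_force: [0.3, 0.5, -4.2]
grip_width: 0.156
```

Run:
```python
from h import *
plan([.5704,.165,.27],-30.3)
```

```text
now [0.5543 0.0708 0.2988] az -26.57 t 9.8 F [ 0.3  0.5 -4.2] w 0.156
[[0.23, -0.22, -0.73], [0.23, -0.23, -0.73], [0.23, -0.24, -0.73], [0.23, -0.25, -0.72], [0.23, -0.26, -0.72]] yaw 0.12
```

Request:
servo_tool([
  [0.2,-0.25,-0.8],
  [0.2,-0.25,-0.8],
  [0.2,-0.25,-0.8],
  [0.3,-0.25,-0.7],
  [0.3,-0.2,-0.5],
], yaw=[0.12,0.12,0.12,0.12,0.12])

```text
time: 10.3
position: [0.5698, 0.1643, 0.2685]
tool_rot: [1.585, 0.914, -1.587]
ft_force: [-0.3, -0.6, -4.0]
grip_width: 0.157
```

Request:
servo_tool([
  [0,0,0],
  [0,0,0],
  [0,0,0],
  [0,0,0],
  [0,0,0],
], yaw=[0,0,0,0,0])

```text
time: 10.8
position: [0.5711, 0.1608, 0.2699]
tool_rot: [1.588, 0.91, -1.587]
ft_force: [0.4, 0.1, -4.7]
grip_width: 0.158
```

Run:
```python
from h import *
s=ctrl.get_state();im,d=ctrl.get_image('wrist');save('wrist4',im)
np.savez('pics/w4',im=im,d=d,p=s['position'],r=s['tool_rot'])
plan([.5704,.165,.22],-30.3,n=5)
```

```text
now [0.571  0.161  0.2698] az -30.32 t 10.85 F [-0.2 -0.6 -4.3] w 0.157
[[0.4, -0.02, -0.03], [0.4, -0.02, -0.02], [0.4, -0.02, -0.03], [0.4, -0.02, -0.02], [0.39, -0.02, -0.03]] yaw -0.0
```

View pics/wrist4.png

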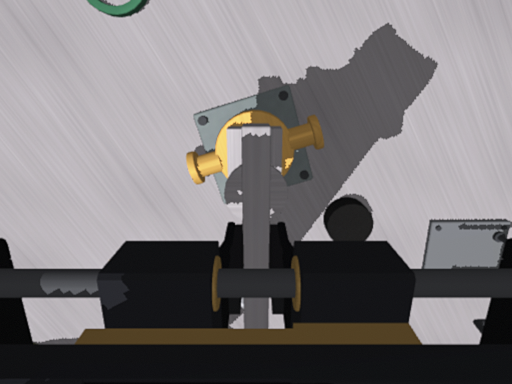

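Run:
```python
from h import *
f=np.load('pics/w4.npz');im,d=f['im'],f['d'];s=dict(position=f['p'],tool_rot=f['r'])
P=cloud('wrist',d,s);z=P[...,2];M=R.from_rotvec(f['r']).as_matrix()
m=(z>.25)&(z<.30);m[:,:235]=0;m[:,280:]=0;m[215:]=0
Q=(P[m]-f['p'])@M;print('bar in tool: x,y,z',len(Q),Q.min(0).round(4),Q.max(0).round(4),Q.mean(0).round(4))
t=np.abs(Q[:,0]-np.median(Q[:,0]))<.006
print(np.polyfit(Q[t,2],Q[t,0],1),np.polyfit(Q[t,2],Q[t,1],1))
m=(z>.055)&(z<.075)&(np.hypot(P[...,0]-.57,P[...,1]-.165)<.055)
Q=(P[m]-f['p'])@M
v,u=np.nonzero(m);print('cap',m.sum(),np.median(P[m][:,2]),u.min(),u.max(),v.min(),v.max(),np.percentile(Q[:,1:],[0,1,99,100],axis=0).round(4).tolist())
print(cv2.minAreaRect((P[m][:,:2]*1000).astype(np.float32)))
# shoulder disc
m=(z>.17)&(z<.20)&(np.hypot(P[...,0]-.57,P[...,1]-.165)<.045);Q=(P[m]-f['p'])@M
print('disc',m.sum(),np.median(P[m][:,2]) if m.any() else 0,Q.min(0).round(4),Q.max(0).round(4))
save('crop4',cv2.resize(im[90:240,180:330],None,fx=4,fy=4))
```

```text
bar in tool: x,y,z 2604 [-0.0155 -0.0069 -0.0655] [-0.0015  0.0072 -0.021 ] [-0.0127  0.0002 -0.0449]
[-0.00719735 -0.01316598] [0.00103783 0.00022188]
cap 1062 0.06521405618424395 226 281 128 176 [[-0.0339, -0.0368], [-0.0338, -0.0366], [0.0298, 0.0148], [0.0301, 0.0195]]
((573.925537109375, 169.16188049316406), (56.21649169921875, 63.99972915649414), 59.70150375366211)
disc 1423 0.1888607904649103 [ 0.0788 -0.0253 -0.0231] [0.0882 0.0256 0.0229]
```

View pics/crop4.png

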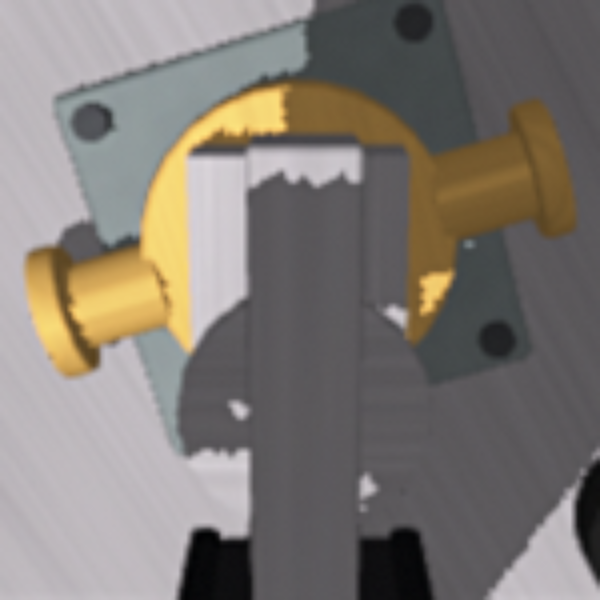

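The bar is centred in the jaws (y +0.2 mm), upright and aligned to 0.1°. The cap centre sits at tool y −1.9 mm and z −4.6 mm, which agrees with the top camera within about 1 mm. I'll shift by (−2.2, −3.7) mm and descend to just above the cap.

Request:
servo_tool([
  [0.6,-0.05,-0.08],
  [0.8,-0.04,-0.07],
  [0.8,0,0],
  [0.7,0,0],
  [0.4,0,0],
], yaw=[0,0,0,0,0])

```text
time: 11.35
position: [0.5694, 0.1657, 0.1843]
tool_rot: [1.584, 0.912, -1.59]
ft_force: [0.4, -1.0, -5.4]
grip_width: 0.159
```

Request:
servo_tool([
  [0.2,0,0],
  [0,0,0],
  [0,0,0],
  [0,0,0],
  [0,0,0],
], yaw=[0,0,0,0,0])

```text
time: 11.85
position: [0.5712, 0.1662, 0.1828]
tool_rot: [1.588, 0.911, -1.585]
ft_force: [-0.2, -0.6, -6.0]
grip_width: 0.155
```

Run:
```python
from h import *
s=ctrl.get_state();im,d=ctrl.get_image('wrist')
np.savez('pics/w5',im=im,d=d,p=s['position'],r=s['tool_rot'])
save('crop5',cv2.resize(im[90:290,155:355],None,fx=3,fy=3))
P=cloud('wrist',d,s);z=P[...,2];M=R.from_rotvec(s['tool_rot']).as_matrix()
m=(z>.058)&(z<.07)&(np.hypot(P[...,0]-.57,P[...,1]-.165)<.055)
Q=(P[m]-s['position'])@M
print('cap',m.sum(),np.percentile(Q[:,1:],[0,1,99,100],axis=0).round(4).tolist(),cv2.minAreaRect((P[m][:,:2]*1000).astype(np.float32)))
plan([.5704,.165,.154],-30.3,n=5)
```

```text
cap 1493 [[-0.0313, -0.0321], [-0.031, -0.0319], [0.0326, 0.032], [0.0328, 0.0326]] ((571.8571166992188, 165.71253967285156), (64.69369506835938, 64.09732055664062), 59.711978912353516)
now [0.5711 0.1662 0.1827] az -30.26 t 11.9 F [-0.7  0.2 -4.8] w 0.156
[[0.23, -0.0, 0.01], [0.23, -0.0, 0.01], [0.23, -0.0, 0.01], [0.23, -0.0, 0.01], [0.23, -0.0, 0.02]] yaw 0.0
```

View pics/crop5.png

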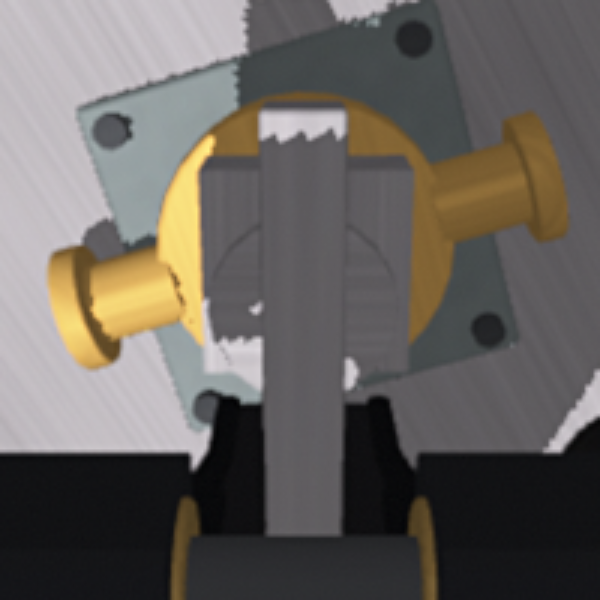

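The cap is centred under the key within 1 mm. I'll lower gently.

Request:
servo_tool([
  [0.2,0.02,0.02],
  [0.2,0,0],
  [0.2,0,0],
  [0.1,0,0],
  [0.1,0,0],
], yaw=[0,0,0,0,0])

```text
time: 12.4
position: [0.5708, 0.1654, 0.1615]
tool_rot: [1.586, 0.912, -1.587]
ft_force: [-0.2, -0.2, -3.7]
grip_width: 0.154
```

Request:
servo_tool([
  [0.1,0,0],
  [0.1,0,0],
  [0.05,0,0],
  [0,0,0],
  [0,0,0],
], yaw=[0,0,0,0,0])

```text
time: 12.9
position: [0.571, 0.1655, 0.1558]
tool_rot: [1.587, 0.911, -1.586]
ft_force: [-0.2, -0.7, -4.7]
grip_width: 0.154
```

Without contact the TCP is at 0.156, so the blade is about 18 mm into the slot. I'll keep going to shoulder contact.

Request:
servo_tool([
  [0.05,0,0],
  [0.04,0,0],
  [0,0,0],
  [0,0,0],
  [0,0,0],
], yaw=[0,0,0,0,0])

```text
time: 13.4
position: [0.5712, 0.1655, 0.1541]
tool_rot: [1.587, 0.911, -1.586]
ft_force: [-1.5, -0.7, 1.5]
grip_width: 0.153
```

Request:
servo_tool([
  [0.03,0,0],
  [0,0,0],
  [0,0,0],
  [0,0,0],
  [0,0,0],
], yaw=[0,0,0,0,0])

```text
time: 13.9
position: [0.5713, 0.1656, 0.1541]
tool_rot: [1.587, 0.911, -1.585]
ft_force: [-2.6, -0.8, 5.6]
grip_width: 0.162
```

The key is seated: TCP is at 0.1541 as predicted, with an upward contact force. Now I turn anticlockwise (negative yaw).

Request:
servo_tool([
  [-0.02,0,0],
  [0,0,0],
  [0,0,0],
  [0,0,0],
  [0,0,0],
], yaw=[-0.3,-0.6,-0.6,-0.6,-0.6], grip_force=60)

```text
time: 14.4
position: [0.5717, 0.1656, 0.1541]
tool_rot: [1.387, 1.083, -1.384]
ft_force: [-0.2, -0.3, 2.2]
grip_width: 0.154
```

```bash
python3 -c "
from h import *
s=ctrl.get_state();print(s['torque'].round(2),s['joint_positions'].round(2));plan([.571,.1655,.1541],0,n=5)"
```

```text
[-0.04  0.09 -0.16] [ 0.33  0.34 -0.8   1.66  0.26  1.24 -0.76]
now [0.5717 0.1656 0.1541] az -13.93 t 14.4 F [-0.2 -0.3  2.2] w 0.154
[[0.0, -0.0, 0.0], [0.0, -0.01, 0.0], [0.0, -0.01, 0.0], [0.0, -0.0, 0.0], [0.0, -0.01, 0.01]] yaw -0.46
```

Request:
servo_tool([
  [0,0,0],
  [0,0,0],
  [0,0,0],
  [0,0,0],
  [0,0,0],
], yaw=[-0.6,-0.6,-0.6,-0.6,-0.6])

```text
time: 14.9
position: [0.5716, 0.1656, 0.1541]
tool_rot: [1.158, 1.241, -1.155]
ft_force: [-1.6, 0.1, 2.1]
grip_width: 0.153
```

Request:
servo_tool([
  [0,0,0],
  [0,0,0],
  [0,0,0],
  [0,0,0],
  [0,0,0],
], yaw=[-0.5,-0.5,-0.5,-0.5,-0.5])

```text
time: 15.4
position: [0.5716, 0.1656, 0.1541]
tool_rot: [0.962, 1.347, -0.96]
ft_force: [-1.6, -0.2, 4.1]
grip_width: 0.152
```

```bash
python3 -c "
from h import *
s=ctrl.get_state();print(s['torque'].round(2),s['joint_positions'].round(2));plan([.571,.1655,.1541],0,n=5)"
```

```text
[-0.09  0.17 -0.17] [ 0.4   0.37 -0.89  1.66  0.31  1.25 -0.22]
now [0.5716 0.1656 0.1541] az 19.04 t 15.4 F [-1.6 -0.2  4.1] w 0.152
[[0.0, -0.0, -0.0], [0.0, -0.01, -0.0], [0.0, -0.0, -0.0], [0.0, -0.01, -0.0], [0.0, -0.0, -0.0]] yaw 0.63
```

Request:
servo_tool([
  [0,0,0],
  [0,0,0],
  [0,0,0],
  [0,0,0],
  [0,0,0],
], yaw=[-0.2,-0.2,-0.2,-0.2,-0.2])

```text
time: 15.9
position: [0.5716, 0.1656, 0.1541]
tool_rot: [0.883, 1.383, -0.881]
ft_force: [-1.6, -0.5, 5.3]
grip_width: 0.15
```

```bash
python3 -c "
from h import *
s=ctrl.get_state();print(s['torque'].round(2),s['joint_positions'].round(2));plan([.571,.1655,.1541],0,n=5)"
```

```text
[-0.19  0.1  -0.13] [ 0.42  0.38 -0.91  1.66  0.32  1.26 -0.12]
now [0.5716 0.1656 0.1541] az 24.97 t 15.9 F [-1.6 -0.5  5.3] w 0.15
[[0.0, -0.0, -0.0], [0.0, -0.01, -0.0], [0.0, -0.0, -0.0], [0.0, -0.01, -0.0], [0.0, -0.0, -0.0]] yaw 0.83
```

Request:
servo_tool([
  [0,0,0],
  [0,0,0],
  [0,0,0],
  [0,0,0],
  [0,0,0],
], yaw=[-0.2,-0.2,-0.2,-0.2,-0.2])

```text
time: 16.4
position: [0.5716, 0.1655, 0.1541]
tool_rot: [0.806, 1.416, -0.804]
ft_force: [-1.3, 0.2, 5.6]
grip_width: 0.156
```

```bash
python3 -c "
from h import *
s=ctrl.get_state();print(s['torque'].round(2),s['joint_positions'].round(2));plan([.571,.1655,.1541],0,n=5)"
```

```text
[ 0.09  0.22 -1.3 ] [ 0.43  0.39 -0.93  1.66  0.32  1.26 -0.03]
now [0.5716 0.1655 0.1541] az 30.77 t 16.4 F [-1.3  0.2  5.6] w 0.156
[[0.0, -0.0, -0.0], [0.0, -0.01, -0.0], [0.0, -0.0, -0.0], [0.0, -0.01, -0.0], [0.0, -0.0, -0.01]] yaw 1.03
```

The torque jumped from about −0.15 to −1.3 N m, so the stop is reached. I'll make one small confirming push and take a picture.

Request:
servo_tool([
  [0,0,0],
  [0,0,0],
  [0,0,0],
  [0,0,0],
  [0,0,0],
], yaw=[-0.1,-0.1,0,0,0])

```text
time: 16.9
position: [0.5716, 0.1655, 0.1541]
tool_rot: [0.792, 1.422, -0.789]
ft_force: [-1.0, -0.5, 5.2]
grip_width: 0.161
```

Run:
```python
from h import *
s=ctrl.get_state();print(s['torque'].round(2));im,d=ctrl.get_image('wrist')
save('crop6',cv2.resize(im[60:290,105:405],None,fx=2.5,fy=2.5))
P=cloud('wrist',d,s);z=P[...,2]
m=(z>.054)&(z<.068)&(np.hypot(P[...,0]-.571,P[...,1]-.165)<.05)
print('cap',m.sum(),cv2.minAreaRect((P[m][:,:2]*1000).astype(np.float32)))
m=(z>.16)&(z<.175);m[:,:235]=0;m[:,280:]=0;m[:100]=0;m[215:]=0
l=cv2.fitLine((P[m][:,:2]).astype(np.float32),cv2.DIST_L2,0,.01,.01).ravel();print('bar',m.sum(),np.median(z[m]),np.degrees(np.arctan2(l[1],l[0])))
plan([.571,.1655,.1541],0,n=5)
```

```text
[ 0.04  0.16 -1.51]
cap 2141 ((572.45068359375, 165.55072021484375), (64.332275390625, 64.73079681396484), 18.007753372192383)
bar 2472 0.16704467634068534 -62.878513
now [0.5716 0.1655 0.1541] az 31.88 t 16.95 F [-1.7  0.7  5.6] w 0.158
[[0.0, -0.0, -0.0], [0.0, -0.01, -0.0], [0.0, -0.0, -0.0], [0.0, -0.01, -0.0], [0.0, -0.0, -0.01]] yaw 1.06
```

View pics/crop6.png

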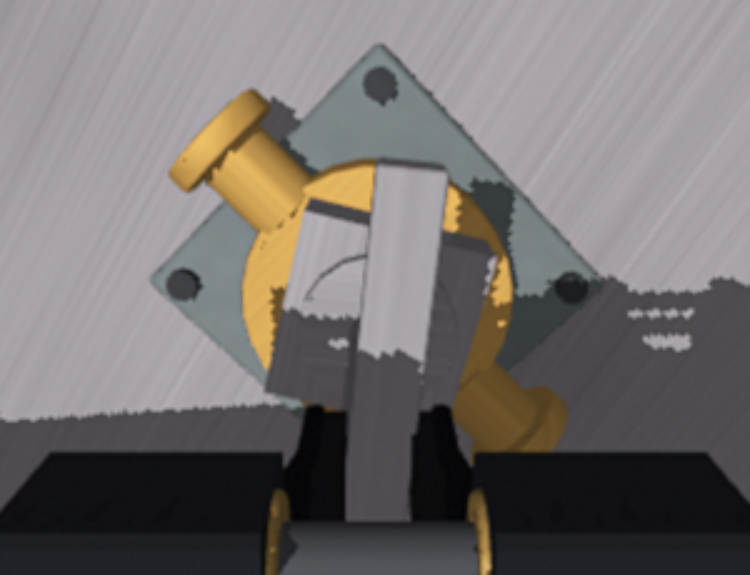

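The cap edge is now at 18°, so the slot is at 108°. That is 48.3° (0.84 rad) from the start at 59.7°, which implies a start of about 0.26 rad, inside 0–0.3. Extra turning only slipped the bar in the jaws while the torque held at 1.5 N m, so the valve is on its stop. I'll ease the twist a little and release.

Request:
servo_tool([
  [0,0,0],
  [0,0,0],
  [0,0,0],
  [0,0,0],
  [0,0,0],
], yaw=[0.1,0.1,0,0,0])

```text
time: 17.45
position: [0.5716, 0.1656, 0.1541]
tool_rot: [0.807, 1.416, -0.805]
ft_force: [-0.8, 1.0, 5.1]
grip_width: 0.156
```

```bash
python3 -c "
from h import *
s=ctrl.get_state();print(s['torque'].round(2),s['ft_force'].round(1))"
```

```text
[ 0.07  0.22 -1.32] [-0.8  1.   5.1]
```

Request:
servo_tool([
  [0,0,0],
  [0,0,0],
  [0,0,0],
  [0,0,0],
  [0,0,0],
], yaw=[0,0,0,0,0], fingers=0.6)

```text
time: 17.95
position: [0.5708, 0.1653, 0.153]
tool_rot: [0.803, 1.418, -0.803]
ft_force: [0.4, -0.2, 0.5]
grip_width: 0.522
```

Request:
servo_tool([
  [-0.2,0,0],
  [-0.4,0,0],
  [-0.4,0,0],
  [-0.5,0,0],
  [-0.5,0,0],
], yaw=[0,0,0,0,0])

```text
time: 18.45
position: [0.5712, 0.1655, 0.2048]
tool_rot: [0.803, 1.417, -0.802]
ft_force: [-0.6, -0.1, -0.2]
grip_width: 0.598
```

Request:
servo_tool([
  [-0.8,0,0],
  [-0.8,0,0],
  [-0.8,0,0],
  [-0.5,0,0],
  [-0.2,0,0],
], yaw=[0,0,0,0,0])

```text
time: 18.95
position: [0.5715, 0.1658, 0.2827]
tool_rot: [0.804, 1.415, -0.801]
ft_force: [0.2, -0.6, 0.0]
grip_width: 0.598
```

Run:
```python
from h import *
s=ctrl.get_state();im,d=ctrl.get_image('wrist')
save('wrist7',im)
a,d2=ctrl.get_image('scene');save('scene7',cv2.resize(a[120:300,140:340],None,fx=3,fy=3))
P=cloud('wrist',d,s);z=P[...,2];near=np.hypot(P[...,0]-.571,P[...,1]-.165)<.07
for lo,hi in[(.056,.068),(.16,.175)]:
    m=(z>lo)&(z<hi)&near
    print(m.sum(),np.median(z[m]),cv2.minAreaRect((P[m][:,:2]*1000).astype(np.float32)))
plan([.571,.1655,.1541],0,n=5)
```

```text
1138 0.06522971740502986 ((572.3633422851562, 165.11074829101562), (64.02596282958984, 64.48699188232422), 17.879114151000977)
2129 0.16711522189996308 ((572.4239501953125, 165.16600036621094), (14.042842864990234, 130.0768585205078), 24.729520797729492)
now [0.5711 0.1655 0.2814] az 30.95 t 19.05 F [0.4 0.  0.4] w 0.592
[[1.02, -0.0, -0.0], [1.02, -0.0, -0.0], [1.02, -0.0, -0.0], [1.02, -0.0, -0.0], [1.01, -0.01, 0.0]] yaw 1.03
```

View pics/wrist7.png

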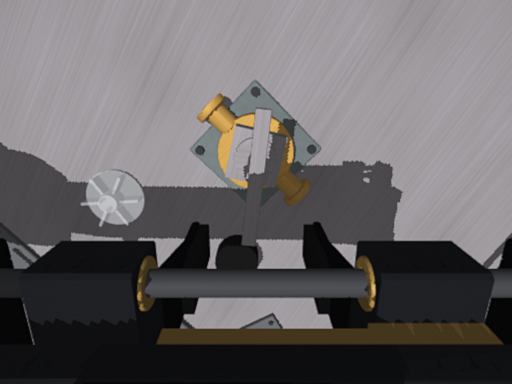

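View pics/scene7.png

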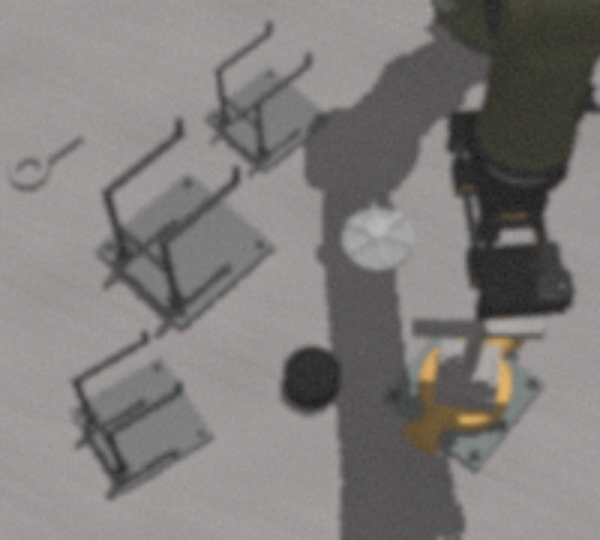

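The key stands upright in the slot. Bar top minus cap top measures 101.9 mm against 102 nominal. The cap angle is unchanged after release, and the puck, impeller and eye bolt are where they were. The gripper is clear, so I'll hand in.

```bash
python3 -c "
from h import *
print(ctrl.close_job())"
```

```text
the job is handed in; nothing more can be done
None
```

The valve key is off its stand, seated fully in the cap slot and standing upright, with the valve turned anticlockwise to its stop. I handed the job in at about 19 s on the robot's clock; `close_job` reports no verdict.

- **Lift and seat:** I gripped the crossbar at its centre, lifted it clear of the hooks and lowered the blade until the shoulder touched the cap, at the predicted height.
- **Stop reached:** The turning torque held near 0.15 N m, then jumped to 1.3–1.5 N m. The cap had turned about 48° (0.84 rad), which implies a start near 0.26 rad, inside the given 0–0.3. I inferred the stop from this, because the spindle angle cannot be read directly.
- **Slip at the stop:** The final push turned the bar about 5° in the jaws. The cap angle was the same before and after release (18.0° and 17.9°).
- **After release:** The bar top is 101.9 mm above the cap, against 102 mm nominal. The bar sits 6.8° round from the slot, about the stated 0.1 rad of play.
- **Loose parts:** The puck, impeller and eye bolt look unmoved in the final scene view. I did not check the clamp ring in that view, but the arm never went near it.

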